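Clear the sweet-shop scale and tare it

ROBOT

A 7-joint arm with a two-finger parallel gripper is mounted at the origin on the work surface. World frame = base frame: x ahead of the robot, y to its left, z up, the work surface at z = 0. Lengths are in m, angles in rad, forces in N, time in s.
With the tool pointing down it reaches from about 0.4 to 0.85 m from the base axis. Payload 10.4 kg.
Tool frame: the origin (TCP) lies at the very end of the fingers, on their centre line; the grasp point (between the pads) lies 19 mm behind it (manip.grip_point_offset is the distance from the TCP to the grasp point, in m); z points along the fingers, y is the line along which they close (so a half turn about z gives the same grasp; the last joint's range is limited). The gripper opens to 85 mm and grips with 20 to 120 N. Pads are 22 mm wide; open, the fingers measure 114 mm over their backs; the gripper's body (76 mm by 85 mm) begins 54 mm behind the grasp point. The pads swing forward as they close: fully open they stand 13 mm farther back than shut.
Start: joints at [1.211, 0.332, -0.065, 1.46, 0.022, 1.35, -0.088], TCP at [0.207, -0.59, 0.231] pointing down, gripper open.
Joint ranges: [-2.6, 2.6], [-0.5, 2.12], [-1.47, 1.34], [0.16, 2.42], [-1.27, 4.41], [0.06, 2.06], [-2.6, 2.6]. Speed limits (rad/s): [2.22, 2.22, 2.79, 2.79, 3.14, 3.14, 3.14].

INTERFACE

Orientations are given as a unit quaternion [x, y, z, w].
In Python, from workcell import manip gives the robot as it stands. The module is installed in compiled form; this text tells all that it offers.
- The arm moves only by the tool step_arm, never from a script. Its argument "moves" is a list of rows, each a list of 7 numbers: the closure, from 0 (fully open) to 1 (shut), then the shift along the world's x, y, z in mm, then the turn, a rotation vector about the world's x, y, z in rad. In form: [[grip, tx, ty, tz, ax, ay, az], ...]. A call has 1 to 10 rows; each row is the pose to reach, as a shift and turn from the pose commanded when the call began; what a row does not reach only later rows make up. A row lasts 1/10 s, in which the tool goes at most 50 mm and 8.59 degrees, less where a joint would pass 70% of its speed; a pose out of reach is approached as far as the arm can. A call with a gripper value outside its range is refused whole. The fingers move at their own pace and stop on an object; "grip_force" is the grip in N (left out, the last holds). Time passes only in rows, so rows that repeat a pose let the fingers close. It gives the time, the measured TCP pose, the force, the opening and the grip force at its end, in the units of the state.
- manip.get_obs(): the state, without advancing time (a new reading comes with each control period).
- manip.camera(name): name is "scene" or "top"; returns a dict with "image" (420x560x3 uint8, blue, green, red), "K" (3x3 intrinsics, pixels), "rvec" (rotation vector, rad) and "tvec" (3), from world to camera coordinates, as OpenCV has them. Camera axes: x right, y down, z forward; pixel columns grow to the right and rows downward; lengths in m; the calibration is good to about 2 mm. A picture is of the moment at which its call begins. There is no depth.
- manip.hand_in(): hands the job in; it is judged then, once.
The state is a dict: "clock": time; "joint_pos": joint angles; "joint_velocities": joint speeds; "tau": joint torques, N m; "position": TCP position; "ee_rot": TCP orientation; "ft_force": force on the tool from outside, world axes, zero at the start; "torque": the same for the moment, N m; "grip_width": opening from 0.0 (shut) to 1.0 (fully open); "grasp_force": force on a finger pad.
Only numpy, scipy, OpenCV 4.12 (cv2) and the standard library are available. Lean on these libraries where they do the work, as an engineer would, in place of code of your own. Each camera call takes 0.05 s, during which the arm holds its last target. There are 200 camera calls.

TASK

Some chocolate drops were left on the pan of the shop scale: pick up the scraper block and sweep all four off the pan into the white catch tray beside the scale, without touching the chocolate with the gripper. Then stand the scraper upright back on its wooden board and let go of it; only then press the green tare button fully down and let it come back up. Do not press the red button, and leave the two jars and the red tin where they are.

Things in the scene. Friction and masses are not known exactly. Their poses are not given: they have to be found in the camera images.
- scale: white counter scale, fixed; origin on the counter under the pan's centre, x away from the key panel, y towards one open end of the pan. Its low key panel (x -155 to -85 mm, y -85 to +85 mm, upper face at 65 mm) carries the green button at (-117, +55) mm and the red one at (-117, -55) mm. The housing under the pan is 130 mm wide in y: the pan's ends overhang it
- pan (a point): centre of the upper face of the scale's flat steel pan, 84 mm above the counter, axes as the scale's. The pan is 164 mm (x) by 210 mm (y), open at both y ends (y = +105 and -105 mm); along its two x sides stand lips 14 mm high, inner faces at x = +78 and -78 mm
- tray: white open catch tray, fixed, 180 mm (x) by 170 mm (y), 45 mm high, walls and floor about 4 to 5 mm; origin under its centre; its axes are parallel to the scale's. It stands at one of the pan's two open ends (at the scale's +y or -y side, differs from run to run), its near rim tucked under the pan's end
- board: light wooden board on which the scraper stands, fixed, 170 mm (x) by 100 mm (y), 12 mm thick; origin under its centre, axes parallel to the scale's. It lies on the other side of the scale from the tray
- scraper: scraper block, 105 to 210 g, standing upright: blue block 125 mm (x) by 30 mm (y) by 40 mm high, with a white upright grip on top 60 mm (x) by 22 mm (y), from 40 to 88 mm high. Origin in the centre of its underside, z up. Take the grip across its 22 mm (fingers closing along y). Either long face may do the sweeping
- drop0: dark brown chocolate drop, a disc 30 mm across and 10 mm thick, about 12 g, lying loose on the scale's pan; origin in the centre of its underside
- drop1: dark brown chocolate drop, a disc 30 mm across and 10 mm thick, about 12 g, lying loose on the scale's pan; origin in the centre of its underside
- drop2: dark brown chocolate drop, a disc 30 mm across and 10 mm thick, about 12 g, lying loose on the scale's pan; origin in the centre of its underside
- drop3: dark brown chocolate drop, a disc 30 mm across and 10 mm thick, about 12 g, lying loose on the scale's pan; origin in the centre of its underside
- tare (a joint): travel of the green tare button, m: 0 is up, 0.006 fully down; a spring pushes it back up; fully down takes about 5 N
- tare_top (a point): centre of the upper face of the green tare button, 28 mm across, pressed straight down
- off (a joint): travel of the red button, m: 0 is up, 0.006 fully down; not to be pressed
- off_top (a point): centre of the upper face of the red button, 28 mm across
- candy_jar: closed glass jar of coloured candy balls with a brass lid, 84 mm across, 125 mm high; origin under its centre
- choc_jar: closed glass jar with dark chocolate and a brass lid, 84 mm across, 125 mm high; origin under its centre
- tin: red round tin with a brass lid, 93 mm across, 86 mm high; origin under its centre

How it is judged:
On the way, in this order (a step that is already met when the one before it is completed fails the run):
1. all four drops are in the catch tray (x of drop0 in the frame of tray between -0.09 and 0.09 m and y of drop0 in the frame of tray between -0.085 and 0.085 m and z of drop0 in the frame of tray between -0.005 and 0.055 m and x of drop1 in the frame of tray between -0.09 and 0.09 m and y of drop1 in the frame of tray between -0.085 and 0.085 m and z of drop1 in the frame of tray between -0.005 and 0.055 m and x of drop2 in the frame of tray between -0.09 and 0.09 m and y of drop2 in the frame of tray between -0.085 and 0.085 m and z of drop2 in the frame of tray between -0.005 and 0.055 m and x of drop3 in the frame of tray between -0.09 and 0.09 m and y of drop3 in the frame of tray between -0.085 and 0.085 m and z of drop3 in the frame of tray between -0.005 and 0.055 m), for 0.2 s.
2. the scraper stands upright on its board, let go (x of scraper in the frame of board between -0.045 and 0.045 m and y of scraper in the frame of board between -0.04 and 0.04 m and z of scraper in the frame of board between 0.006 and 0.018 m and angle between scraper's own z axis and vertical below 0.12 rad and contact force between the fingers and scraper below 0.1 N), for 0.2 s.
3. the green button is pressed fully down (more than 5.2 of its 6 mm) (value of joint tare above 0.0052 m), for 0.04 s.
At the end, for the whole second after the job is handed in: All four drops lie at rest within the catch tray's outline, less than 55 mm above the counter; the scraper stands still and upright (within 0.12 rad) on its board, let go, its centre within 45 mm (along) and 40 mm (across) of the board's; the green button is back up (under 1 mm) (all of step 1 and all of step 2 and value of joint tare below 0.001 m and linear speed of scraper below 0.02 m/s and linear speed of each of drop0, drop1, drop2, drop3 below 0.03 m/s); the robot touches nothing.
It fails at once if the gripper or arm touches a chocolate drop (contact force between any of the fingers, the arm and drop0 above 0.3 N or contact force between any of the fingers, the arm and drop1 above 0.3 N or contact force between any of the fingers, the arm and drop2 above 0.3 N or contact force between any of the fingers, the arm and drop3 above 0.3 N).
It fails at once if the green button is pressed (over 3 mm) before all the drops are in the tray and the scraper stands on its board (value of joint tare above 0.003 m and not ((x of drop0 in the frame of tray between -0.09 and 0.09 m and y of drop0 in the frame of tray between -0.085 and 0.085 m and z of drop0 in the frame of tray between -0.005 and 0.055 m and x of drop1 in the frame of tray between -0.09 and 0.09 m and y of drop1 in the frame of tray between -0.085 and 0.085 m and z of drop1 in the frame of tray between -0.005 and 0.055 m and x of drop2 in the frame of tray between -0.09 and 0.09 m and y of drop2 in the frame of tray between -0.085 and 0.085 m and z of drop2 in the frame of tray between -0.005 and 0.055 m and x of drop3 in the frame of tray between -0.09 and 0.09 m and y of drop3 in the frame of tray between -0.085 and 0.085 m and z of drop3 in the frame of tray between -0.005 and 0.055 m) and (x of scraper in the frame of board between -0.045 and 0.045 m and y of scraper in the frame of board between -0.04 and 0.04 m and z of scraper in the frame of board between 0.006 and 0.018 m and angle between scraper's own z axis and vertical below 0.12 rad))).
It fails at once if the red button is pressed (over 3 mm) (value of joint off above 0.003 m).
It fails at once if a jar or the tin is moved over 20 mm or tipped (distance of any of candy_jar, choc_jar, tin from where it was at the start of the episode above 0.02 m or angle between any of candy_jar, choc_jar, tin's own z axis and vertical above 0.2 rad).
It also fails if it takes over 58 s, if anything falls off the work surface, if the arm or the gripper's body presses on something with over 40 N, if the wrist force passes 120 N, or if a joint passes its speed limit or range.

## Working session

There is one attempt and no reset: what is moved stays moved. The work goes in short steps, Python scripts to look and compute and a tool call to move; the robot and the scene stay as the last step left them, time stands still between calls to the robot, and variables do not carry over. Pictures are saved under pics/ and viewed, at most 10 in all, crops included, and the job is handed in when it is done.

Besides the shell and the picture viewer there is one more tool, called after "Call:" as name(argument=value, ...) on one line, values as JSON. step_arm: Moves the arm, as the interface text tells. Its arguments: {"type":"object","properties":{"moves":{"type":"array","items":{"type":"array","items":{"type":"number"}}},"grip_force":{"type":"number"}},"required":["moves"]}

```bash
mkdir -p pics
cat > h.py <<'E'
import numpy as np, cv2
from workcell import manip
def snap(n,f=None):
    c=manip.camera(n)
    if f: cv2.imwrite('pics/'+f,c['image'])
    return c
def ray(c,uv,z):
    R=cv2.Rodrigues(np.array(c['rvec'],float))[0]; t=np.array(c['tvec'],float).ravel()
    uv=np.atleast_2d(uv).astype(float)
    d=np.c_[uv,np.ones(len(uv))]@np.linalg.inv(c['K']).T@R
    o=-R.T@t
    return o+d*((z-o[2])/d[:,2])[:,None]
def tri(cs,uvs):
    A=[];b=[]
    for c,uv in zip(cs,uvs):
        p=ray(c,uv,0)[0]; R=cv2.Rodrigues(np.array(c['rvec'],float))[0]; o=-R.T@np.array(c['tvec'],float).ravel()
        d=(p-o)/np.linalg.norm(p-o); P=np.eye(3)-np.outer(d,d); A.append(P); b.append(P@o)
    return np.linalg.lstsq(np.vstack(A),np.hstack(b),rcond=None)[0]
E
python3 - <<'E'
from h import *
a=snap('top','top0.png');b=snap('scene','scene0.png')
np.save('t.npy',a,allow_pickle=True);np.save('s.npy',b,allow_pickle=True)
for c in(a,b):
    R=cv2.Rodrigues(np.array(c['rvec'],float))[0];print((-R.T@np.array(c['tvec']).ravel()).round(3),R[2].round(2),c['K'][0])
print({k:np.round(v,3) for k,v in manip.get_obs().items()}, manip.grip_point_offset)
E
```

```text
[ 0.282 -0.006  1.666] [ 0.16  0.01 -0.99] [499.45266587   0.         283.18157069]
[1.068 0.432 1.204] [-0.42 -0.32 -0.85] [531.20163497   0.         277.97362227]
{'clock': np.float64(0.1), 'joint_pos': array([ 1.211,  0.333, -0.065,  1.461,  0.022,  1.35 , -0.088]), 'joint_velocities': array([-0.   , -0.001,  0.   , -0.001,  0.   ,  0.001, -0.   ]), 'tau': array([ 2.0000e-03, -6.2675e+01,  5.0000e-02, -3.9243e+01,  1.6000e-02,
        7.0000e-03,  0.0000e+00]), 'position': array([ 0.206, -0.59 ,  0.231]), 'ee_rot': array([ 0.986,  0.168, -0.   , -0.001]), 'ft_force': array([-0.504,  0.129,  0.837]), 'torque': array([ 0.035, -0.006,  0.002]), 'grasp_force': np.float64(0.0), 'grip_width': np.float64(0.998)} 0.0187
```

View pics/top0.png

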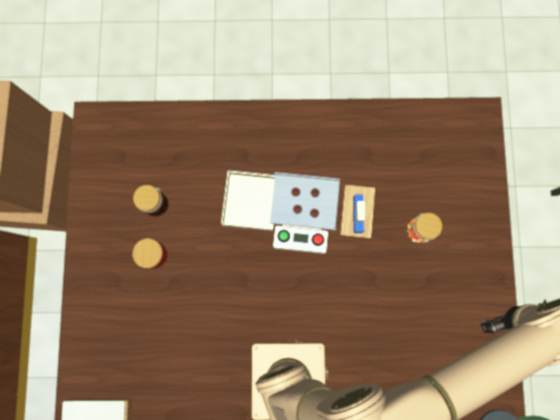

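View pics/scene0.png

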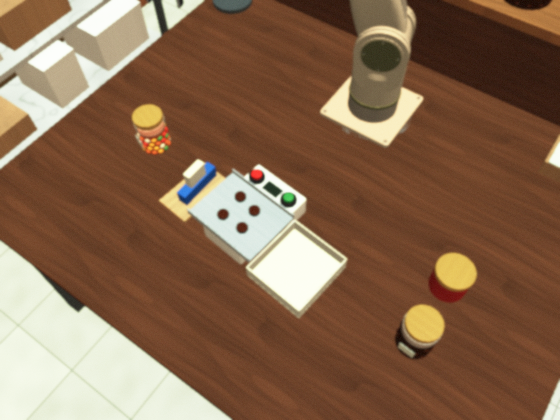

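The top view shows the tray to the left of the pan, on the world +y side, at about (250,200). The pan is at about (306,200) with four drops, and the board with the blue scraper is at about (359,212). The green button is at (284,236), the red at (318,240), the candy jar at (427,228), and the other jar and tin at (148,200) and (148,253). The scene view agrees with this.

```bash
cat > m.py <<'E'
from h import *
def blobs(c,lo,hi,box,mn=6,pred=None):
    im=cv2.resize(c['image'],None,fx=4,fy=4,interpolation=cv2.INTER_CUBIC)
    hsv=cv2.cvtColor(im,cv2.COLOR_BGR2HSV); m=cv2.inRange(hsv,np.array(lo),np.array(hi))
    M=np.zeros_like(m);x0,y0,x1,y1=[4*v for v in box];M[y0:y1,x0:x1]=m[y0:y1,x0:x1]
    out=[]
    for k in cv2.findContours(M,cv2.RETR_EXTERNAL,cv2.CHAIN_APPROX_NONE)[0]:
        A=cv2.contourArea(k)/16
        if A<mn: continue
        mo=cv2.moments(k);cen=(np.array([mo['m10'],mo['m01']])/mo['m00']+.5)/4-.5
        r=(cv2.boxPoints(cv2.minAreaRect(k))+.5)/4-.5
        out.append((cen,A,r))
    return sorted(out,key=lambda o:-o[1])
E
python3 - <<'E'
from m import *
a=np.load('t.npy',allow_pickle=True).item();b=np.load('s.npy',allow_pickle=True).item()
C={'green':((45,100,50),(85,255,255)),'red':((0,150,80),(8,255,255)),'blue':((100,150,60),(130,255,255)),'drop':((0,40,0),(20,255,110)),'board':((10,50,140),(25,200,255)),'white':((0,0,170),(179,60,255))}
B={'a':dict(green=(270,222,335,256),red=(270,222,335,256),blue=(340,180,380,242),drop=(278,182,335,222),board=(335,180,380,242),white=(352,195,368,228)),
 'b':dict(green=(240,160,310,225),red=(240,160,270,225),blue=(160,150,230,220),drop=(205,185,275,240),board=(150,150,230,222),white=(180,155,212,190))}
for n in C:
    for k,c in(('a',a),('b',b)):
        for o in blobs(c,*C[n],B[k][n])[:5]: print(n,k,o[0].round(1),round(o[1],1),o[2].round(1).tolist() if n not in('drop','green','red') else '')
for k,c,bx in(('a',a,(215,165,385,260)),('b',b,(155,145,350,320))):
    im=c['image'][bx[1]:bx[3],bx[0]:bx[2]];f=4 if k=='a' else 4
    im=cv2.resize(im,None,fx=f,fy=f,interpolation=cv2.INTER_CUBIC)[:600,:800];cv2.imwrite(f'pics/crop_{k}.png',im)
E
```

```text
green a [283.3 235.4] 63.5 
green b [288.  197.8] 97.3 
red a [317.6 239. ] 67.7 
red b [256.  174.4] 100.9 
red b [254.  209.9] 43.4 
red b [241.4 196.2] 22.4 
blue a [358.2 226.8] 61.4 [[354.6000061035156, 221.89999389648438], [362.1000061035156, 221.89999389648438], [362.1000061035156, 231.10000610351562], [354.6000061035156, 231.10000610351562]]
blue a [357.5 197.9] 33.0 [[354.1000061035156, 195.39999389648438], [361.6000061035156, 195.39999389648438], [361.6000061035156, 203.10000610351562], [354.1000061035156, 203.10000610351562]]
blue b [196.6 184.7] 387.7 [[176.0, 194.10000610351562], [208.3000030517578, 161.10000610351562], [218.0, 170.6999969482422], [185.6999969482422, 203.60000610351562]]
drop b [241.6 227.4] 71.6 
drop b [222.6 214.1] 69.6 
drop b [253.8 210.3] 69.2 
drop b [239.9 196.4] 65.7 
board a [357.5 211. ] 1634.4 [[339.1000061035156, 235.60000610351562], [343.70001220703125, 183.3000030517578], [376.0, 186.10000610351562], [371.3999938964844, 238.5]]
board b [188.  193.6] 1130.0 [[156.89999389648438, 200.1999969482422], [199.8000030517578, 151.39999389648438], [227.1999969482422, 175.5], [184.39999389648438, 224.3000030517578]]
board b [160.8 151.4] 13.0 [[157.39999389648438, 149.60000610351562], [163.60000610351562, 149.60000610351562], [163.60000610351562, 153.39999389648438], [157.39999389648438, 153.39999389648438]]
white a [360.7 210.3] 172.1 [[355.5, 227.1999969482422], [356.0, 194.5], [365.0, 194.6999969482422], [364.5, 227.39999389648438]]
white b [193.4 168.4] 166.8 [[182.5, 173.8000030517578], [199.5, 156.8000030517578], [206.3000030517578, 163.5], [189.3000030517578, 180.5]]
white b [182.2 185.7] 6.4 [[178.6999969482422, 187.8000030517578], [184.8000030517578, 182.5], [185.6999969482422, 183.60000610351562], [179.60000610351562, 188.89999389648438]]
```

View pics/crop_a.png

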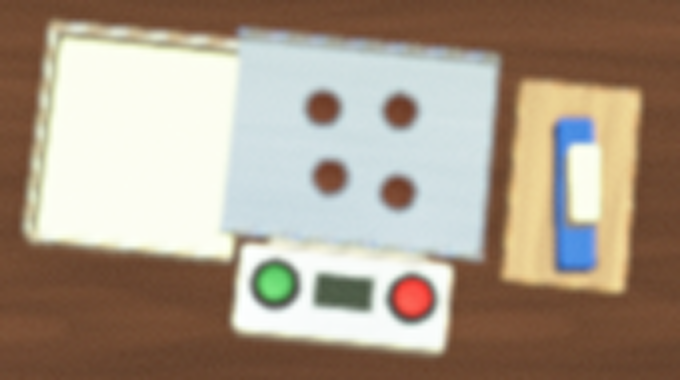

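View pics/crop_b.png

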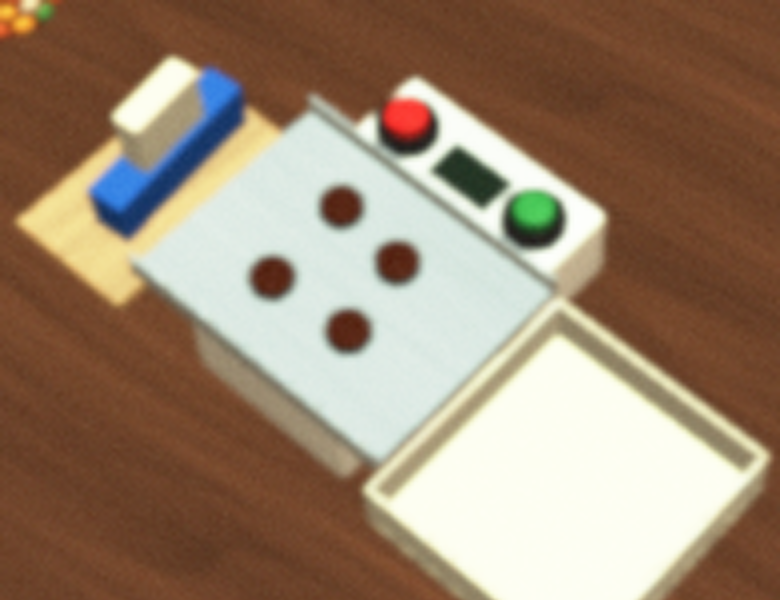

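The crops are clear. The scraper is almost aligned with world x, while the scale and board are turned by about -0.1 rad. In crop_a the grip top is at (570..600, 143..222) and the pan corners are (238,30), (498,57), (484,260), (222,230). In crop_b the same pan corners are (380,465), (130,262), (312,97), (557,287).

Run:
```python
from m import *
a=np.load('t.npy',allow_pickle=True).item();b=np.load('s.npy',allow_pickle=True).item()
ca=lambda p:(np.array(p)+.5)/4-.5+[215,165]
cb=lambda p:(np.array(p)+.5)/4-.5+[155,145]
T=lambda pa,pb:tri([a,b],[pa,pb])
P=lambda n,x:print(n,np.round(np.array(x)*1000,1).tolist())
pa=ca([(238,30),(498,57),(484,260),(222,230)]);pb=cb([(380,465),(130,262),(312,97),(557,287)])
for x,y in zip(pa,pb):P('pan corner ++,+-,--,-+',T(x,y))
P('pan ctr',T(pa.mean(0),pb.mean(0)))
ga=ca([(570,143),(600,143),(600,222),(568,222)]);gb=cb([(140,135),(113,115),(172,57),(203,72)])
for x,y in zip(ga,gb):P('grip',T(x,y))
P('grip c',T(ga.mean(0),gb.mean(0)))
P('green',T((283.3,235.4),(288,197.5)));P('red',T((317.6,239),(256,174.1)))
d=blobs(a,(0,60,0),(20,255,130),(278,182,335,222))
print([ (o[0].round(1).tolist(),o[1]) for o in d])
for o in d[:4]:P('drop a',ray(a,o[0],.094)[0])
for q in [(241.6,227.4),(222.6,214.1),(253.8,210.3),(239.9,196.4)]:P('drop b',ray(b,q,.094)[0])
ba=ca([(522,80),(642,90),(625,292),(502,282)]);P('board a',ray(a,ba,.012));P('c',ray(a,ba,.012).mean(0))
bb=cb([(120,306),(15,221)]);P('board b ++,+-',ray(b,bb,.012))
ta=ca([(50,22),(25,240),(232,262)]);P('tray +x+y,-x+y,-x-y a z45',ray(a,ta,.045))
tb=cb([(365,490),(770,457),(563,300)]);P('tray b +-,-+,--',ray(b,tb,.045))
# blue block top outline: bottom edge +y face in b
ub=cb([(130,236),(243,105)]);P('blue +y bottom edge b z12',ray(b,ub,.012))
ub=cb([(128,210),(243,85),(95,190)]);P('blue top edge b z52',ray(b,ub,.052))
```

```text
pan corner ++,+-,--,-+ [663.0, 40.9, 90.7]
pan corner ++,+-,--,-+ [639.3, -169.5, 90.7]
pan corner ++,+-,--,-+ [474.8, -154.7, 90.7]
pan corner ++,+-,--,-+ [500.7, 54.6, 84.5]
pan ctr [569.6, -57.2, 83.5]
grip [566.3, -223.4, 99.0]
grip [565.5, -246.6, 101.6]
grip [504.1, -247.1, 95.9]
grip [503.7, -221.1, 98.8]
grip c [534.9, -234.7, 98.4]
green [459.3, 10.9, 79.4]
red [447.1, -98.6, 80.0]
[([295.3, 191.5], 37.84375), ([314.6, 192.3], 37.0), ([314.0, 212.6], 36.4375), ([297.2, 208.6], 35.6875)]
drop a [598.7, -28.4, 94.0]
drop a [595.5, -90.0, 94.0]
drop a [529.9, -87.3, 94.0]
drop a [543.1, -33.8, 94.0]
drop b [602.5, -26.6, 94.0]
drop b [599.2, -88.0, 94.0]
drop b [546.6, -31.6, 94.0]
drop b [533.5, -84.8, 94.0]
board a [[637.5, -198.0, 12.0], [628.0, -298.8, 12.0], [457.1, -278.8, 12.0], [466.2, -177.0, 12.0]]
c [547.2, -238.1, 12.0]
board b ++,+- [[638.4, -194.8, 12.0], [628.2, -296.5, 12.0]]
tray +x+y,-x+y,-x-y a z45 [[683.3, 197.6, 45.0], [500.1, 216.1, 45.0], [480.6, 46.4, 45.0]]
tray b +-,-+,-- [[664.1, 29.0, 45.0], [505.5, 217.4, 45.0], [485.5, 51.6, 45.0]]
blue +y bottom edge b z12 [[593.1, -225.0, 12.0], [465.5, -231.0, 12.0]]
blue top edge b z52 [[594.4, -217.1, 52.0], [472.7, -219.2, 52.0], [594.8, -245.2, 52.0]]
```

Findings, all measured from the two views:
- **Scale:** origin is about (569.5, -57) mm with yaw about -0.11 rad.
- **Scraper:** grip centre is about (535, -235) mm with its top at z 98, yaw about 0.
- **Board:** centre is about (547, -238) mm.
- **Drops:** all lie within ±35 mm of the pan centre line.

I'll now move above the scraper.

Call:
step_arm(moves=[[0.4, 33, 35, 0, 0, 0, -0.04], [0.4, 66, 71, 0, 0, 0, -0.08], [0.4, 99, 107, 0, 0, 0, -0.12], [0.4, 132, 142, 0, 0, 0, -0.16], [0.4, 165, 178, 0, 0, 0, -0.2], [0.4, 198, 213, 0, 0, 0, -0.24], [0.4, 231, 249, 0, 0, 0, -0.28], [0.4, 264, 284, 0, 0, 0, -0.33], [0.4, 297, 320, 0, 0, 0, -0.33], [0.4, 329, 355, 0, 0, 0, -0.33]], grip_force=40)

```text
clock: 1.1
position: [0.5365, -0.2331, 0.2311]
ee_rot: [1.0, 0.003, -0.0, -0.0]
ft_force: [2.0, -0.3, 0.4]
grip_width: 0.596
grasp_force: 0.0
```

Call:
step_arm(moves=[[0.4, 0, -1, -40, 0, 0, 0], [0.4, 0, -1, -80, 0, 0, 0], [0.4, -1, -2, -110, 0, 0, 0], [0.4, -1, -2, -130, 0, 0, 0], [0.4, -1, -2, -150, 0, 0, 0], [0.4, -1, -2, -162, 0, 0, 0], [0.4, -1, -2, -170, 0, 0, 0], [0.4, -1, -2, -170, 0, 0, 0], [0.4, -1, -2, -170, 0, 0, 0]])

```text
clock: 2.0
position: [0.535, -0.2371, 0.062]
ee_rot: [1.0, 0.003, 0.0, 0.0]
ft_force: [0.1, 0.3, -0.6]
grip_width: 0.602
grasp_force: 0.0
```

Run:
```python
from h import *
b=snap('scene');im=b['image'][130:255,130:290]
cv2.imwrite('pics/pre.png',cv2.resize(im,None,fx=4.5,fy=4.5,interpolation=cv2.INTER_CUBIC))
```

```text
(no output)
```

View pics/pre.png

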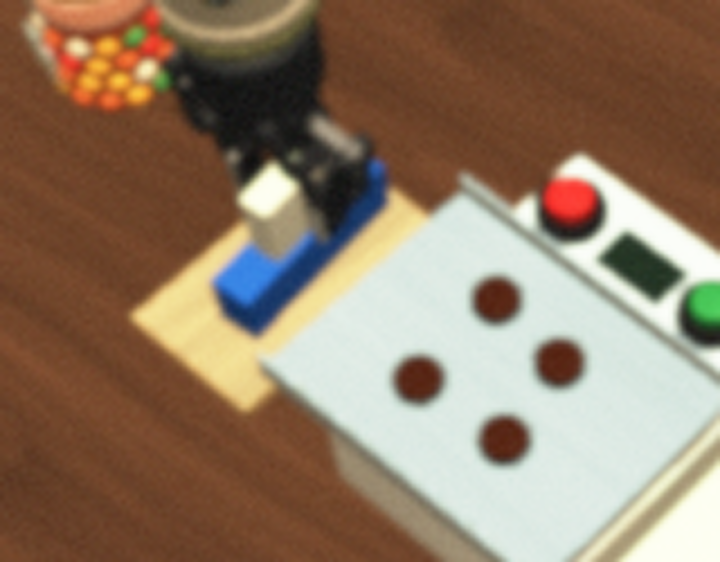

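The fingers straddle the white grip, centred on its length and clear of the pan. Closing now.

Call:
step_arm(moves=[[1, 0, 0, 0, 0, 0, 0], [1, 0, 0, 0, 0, 0, 0], [1, 0, 0, 0, 0, 0, 0], [1, 0, 0, 0, 0, 0, 0], [1, 0, 0, 0, 0, 0, 0], [1, 0, 0, 0, 0, 0, 0], [1, 0, 0, 0, 0, 0, 0]], grip_force=70)

```text
clock: 2.75
position: [0.5349, -0.237, 0.0619]
ee_rot: [1.0, 0.003, 0.0, 0.0]
ft_force: [-0.8, 1.4, 6.7]
grip_width: 0.25
grasp_force: 70.2
```

Call:
step_arm(moves=[[1, 0, 0, 20, 0, 0, 0], [1, 0, 0, 50, 0, 0, 0], [1, 0, 0, 85, 0, 0, -0.04], [1, 0, 0, 115, 0, 0, -0.08], [1, 5, 18, 120, 0, 0, -0.115], [1, 12, 43, 120, 0, 0, -0.115], [1, 20, 70, 120, 0, 0, -0.115], [1, 26, 90, 120, 0, 0, -0.115], [1, 27, 95, 120, 0, 0, -0.115], [1, 27, 95, 120, 0, 0, -0.115]])

```text
clock: 3.75
position: [0.5614, -0.1414, 0.181]
ee_rot: [0.999, -0.053, -0.0, 0.0]
ft_force: [0.2, -0.9, -1.1]
grip_width: 0.249
grasp_force: 69.2
```

Call:
step_arm(moves=[[1, 0, 0, -15, 0, 0, 0], [1, 0, 0, -28, 0, 0, 0], [1, 0, 0, -34, 0, 0, 0], [1, 0, 0, -36, 0, 0, 0], [1, 0, 0, -36, 0, 0, 0]])

```text
clock: 4.25
position: [0.5613, -0.1421, 0.1449]
ee_rot: [0.999, -0.054, -0.0, -0.0]
ft_force: [-0.7, 0.6, -2.3]
grip_width: 0.251
grasp_force: 69.2
```

Run:
```python
from h import *
a=snap('top');b=snap('scene')
f=lambda im,s:cv2.resize(im,None,fx=s,fy=s,interpolation=cv2.INTER_CUBIC)
A=f(a['image'][165:260,215:385],4);B=f(b['image'][140:280,165:325],4)
cv2.imwrite('pics/pan.png',np.hstack([cv2.resize(A,(400,224)),cv2.resize(B,(400,350))[:224]])) if 0 else cv2.imwrite('pics/pan.png',B)
```

```text
(no output)
```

View pics/pan.png

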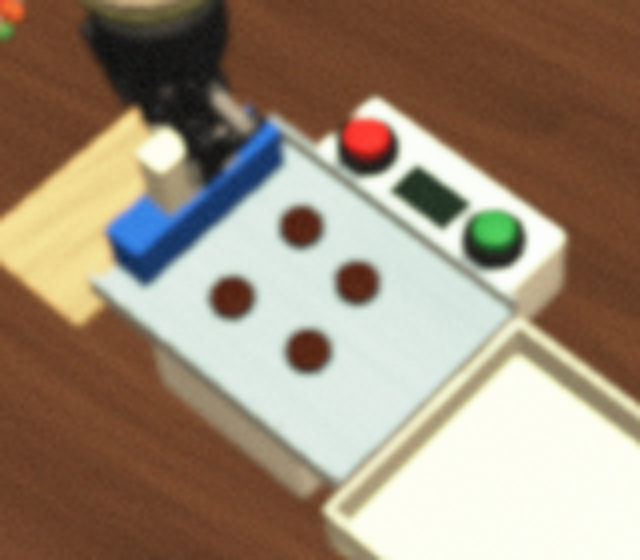

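The blade is above the pan's -y end, clear of the drops and parallel to the pan's end. I'll check its centring between the lips.

Run:
```python
from h import *
b=np.load('s.npy',allow_pickle=True).item()
c=lambda p:(np.array(p)+.5)/4-.5+[165,140]
s,co=np.sin(-.11),np.cos(-.11);R=np.array([[co,s],[-s,co]])
for z in(.090,.095,.100):print(z,((ray(b,c([(145,283),(283,158)]),z)[:,:2]*1000-[569.5,-57])@R.T).round(1).tolist())
```

```text
0.09 [[59.2, -77.9], [-65.2, -79.3]]
0.095 [[60.9, -75.1], [-62.9, -76.5]]
0.1 [[62.7, -72.3], [-60.6, -73.8]]
```

Call:
step_arm(moves=[[1, 0, 0, -5, 0, 0, 0], [1, 0, 0, -8, 0, 0, 0], [1, 0, 0, -9, 0, 0, 0], [1, 0, 0, -9, 0, 0, 0], [1, 0.5, 4, -9, 0, 0, 0], [1, 1, 10, -9, 0, 0, 0], [1, 2, 18, -9, 0, 0, 0], [1, 3, 26, -9, 0, 0, 0], [1, 4, 34, -9, 0, 0, 0], [1, 4.5, 42, -9, 0, 0, 0]])

```text
clock: 5.35
position: [0.5662, -0.099, 0.1364]
ee_rot: [0.999, -0.054, 0.0, 0.0]
ft_force: [0.4, -0.3, -1.2]
grip_width: 0.249
grasp_force: 69.2
```

Call:
step_arm(moves=[[1, 1, 8, 0, 0, 0, 0], [1, 2, 16, 0, 0, 0, 0], [1, 3, 24, 0, 0, 0, 0], [1, 3.5, 32, 0, 0, 0, 0], [1, 4.5, 40, 0, 0, 0, 0], [1, 5.5, 48, 0, 0, 0, 0], [1, 6, 56, 0, 0, 0, 0], [1, 7, 64, 0, 0, 0, 0], [1, 8, 72, 0, 0, 0, 0], [1, 9, 80, 0, 0, 0, 0]])

```text
clock: 6.35
position: [0.5751, -0.0192, 0.1363]
ee_rot: [0.999, -0.054, 0.0, 0.0]
ft_force: [-0.4, -0.5, -0.9]
grip_width: 0.251
grasp_force: 69.3
```

Run:
```python
from h import *
f=lambda im,s:cv2.resize(im,None,fx=s,fy=s,interpolation=cv2.INTER_CUBIC)
cv2.imwrite('pics/sw.png',f(snap('scene')['image'][150:290,170:330],4))
```

```text
(no output)
```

View pics/sw.png

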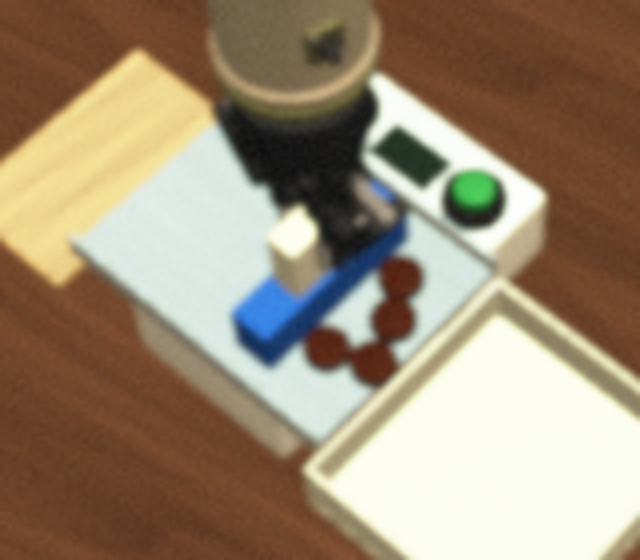

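The blade is mid-pan with all four drops ahead of it, so I'll continue over the edge.

Call:
step_arm(moves=[[1, 1, 8, 0, 0, 0, 0], [1, 2, 16, 0, 0, 0, 0], [1, 3, 24, 0, 0, 0, 0], [1, 3.5, 32, 0, 0, 0, 0], [1, 4.5, 40, 0, 0, 0, 0], [1, 5.5, 48, 0, 0, 0, 0], [1, 6, 56, 0, 0, 0, 0], [1, 7, 64, 0, 0, 0, 0], [1, 8, 72, 0, 0, 0, 0], [1, 8.5, 77, 0, 0, 0, 0]])

```text
clock: 7.4
position: [0.5836, 0.0582, 0.1363]
ee_rot: [0.999, -0.054, 0.0, -0.0]
ft_force: [-0.5, -0.1, -1.4]
grip_width: 0.248
grasp_force: 69.2
```

Call:
step_arm(moves=[[1, 0, 0, 0, 0, 0, 0], [1, 0, 0, 0, 0, 0, 0], [1, 0, 0, 20, 0, 0, 0], [1, 0, 0, 50, 0, 0, 0], [1, -5, -40, 60, 0, 0, 0], [1, -10, -85, 60, 0, 0, 0], [1, -15, -130, 60, 0, 0, 0], [1, -18, -160, 60, 0, 0, 0], [1, -18, -160, 60, 0, 0, 0]])

```text
clock: 8.3
position: [0.5644, -0.1097, 0.1962]
ee_rot: [0.998, -0.058, -0.0, 0.001]
ft_force: [1.0, -0.9, -1.6]
grip_width: 0.25
grasp_force: 69.4
```

Run:
```python
from m import *
b=snap('scene','after.png')
s,co=np.sin(-.11),np.cos(-.11);R=np.array([[co,s],[-s,co]])
for o in blobs(b,(0,40,0),(20,255,120),(215,215,345,310)):
    print(o[0].round(1),o[1],'tray frame approx',((ray(b,o[0],.012)[0,:2]*1000-[569.5,-57])@R.T-[0,182]).round())
f=lambda im,s:cv2.resize(im,None,fx=s,fy=s,interpolation=cv2.INTER_CUBIC)
cv2.imwrite('pics/tray.png',f(b['image'][140:320,150:360],3))
```

```text
[235.3 286.6] 2069.5 tray frame approx [129. -82.]
[327.6 228.2] 1017.5 tray frame approx [-146.  -16.]
[334.1 295. ] 639.3125 tray frame approx [-12. 112.]
[278.5 264. ] 184.0 tray frame approx [ 15. -44.]
[293.5 250.6] 56.6875 tray frame approx [-38. -40.]
[311.4 308.5] 9.5 tray frame approx [51. 93.]
```

View pics/tray.png

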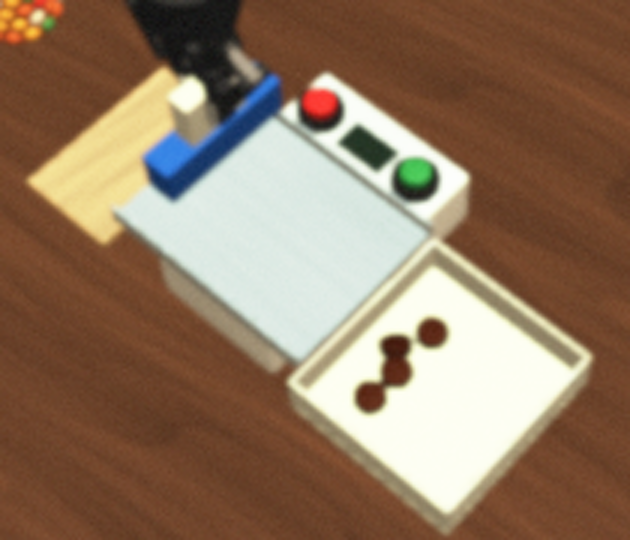

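All four drops are lying in the tray, around (370..432, 332..397) in the crop, and the pan is empty. Next I'll return the scraper to the board.

Call:
step_arm(moves=[[1, -5, -35, 5, 0, 0, 0], [1, -10, -75, 5, 0, 0, 0], [1, -15, -110, 5, 0, 0, 0], [1, -17, -130, 5, 0, 0, 0], [1, -17, -130, 0, 0, 0, 0], [1, -17, -130, -40, 0, 0, 0], [1, -17, -130, -80, 0, 0, 0], [1, -17, -130, -110, 0, 0, 0], [1, -17, -130, -122, 0, 0, 0], [1, -17, -130, -122, 0, 0, 0]])

```text
clock: 9.35
position: [0.5481, -0.2313, 0.073]
ee_rot: [0.999, -0.053, -0.001, -0.001]
ft_force: [-0.4, -0.5, -0.9]
grip_width: 0.25
grasp_force: 69.4
```

Call:
step_arm(moves=[[1, -1, -4, -3, 0, 0, 0], [1, -1, -6, -7, 0, 0, 0], [1, -1, -6, -9, 0, 0, 0], [1, -1, -6, -10, 0, 0, 0], [1, -1, -6, -11, 0, 0, 0], [1, -1, -6, -11, 0, 0, 0], [1, -1, -6, -11, 0, 0, 0]])

```text
clock: 10.05
position: [0.5476, -0.2388, 0.0635]
ee_rot: [0.999, -0.054, 0.0, 0.0]
ft_force: [0.7, -0.5, -1.1]
grip_width: 0.249
grasp_force: 69.4
```

Call:
step_arm(moves=[[1, 0, 0, -1, 0, 0, 0], [1, 0, 0, -1.5, 0, 0, 0], [1, 0, 0, -2, 0, 0, 0], [1, 0, 0, -2, 0, 0, 0], [1, 0, 0, -2, 0, 0, 0]])

```text
clock: 10.55
position: [0.5476, -0.2389, 0.0619]
ee_rot: [0.999, -0.054, 0.0, 0.0]
ft_force: [-3.2, 1.3, 4.3]
grip_width: 0.251
grasp_force: 70.4
```

Contact is felt (4.3 N upward). Releasing to a moderate opening.

Call:
step_arm(moves=[[0.4, 0, 0, 0, 0, 0, 0], [0.4, 0, 0, 0, 0, 0, 0], [0.4, 0, 0, 0, 0, 0, 0], [0.4, 0, 0, 0, 0, 0, 0], [0.4, 0, 0, 20, 0, 0, 0], [0.4, 0, 0, 50, 0, 0, 0], [0.4, 0, 0, 90, 0, 0, 0], [0.4, 0, 0, 130, 0, 0, 0], [0.4, 0, 0, 140, 0, 0, 0], [0.4, 0, 0, 140, 0, 0, 0]])

```text
clock: 11.55
position: [0.5485, -0.2392, 0.2032]
ee_rot: [0.999, -0.054, 0.002, 0.001]
ft_force: [0.6, 0.2, -0.4]
grip_width: 0.601
grasp_force: 0.0
```

Run:
```python
from h import *
b=snap('scene')
f=lambda im,s:cv2.resize(im,None,fx=s,fy=s,interpolation=cv2.INTER_CUBIC)
cv2.imwrite('pics/placed.png',f(b['image'][140:320,150:360],3))
```

```text
(no output)
```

View pics/placed.png

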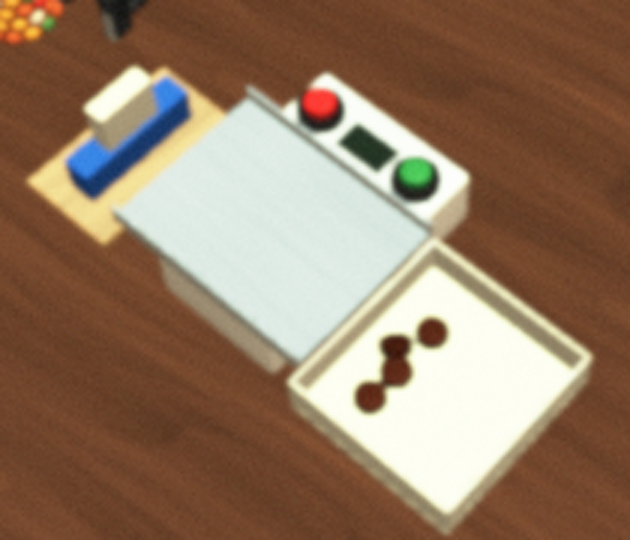

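The scraper stands upright, centred on its board, and is let go. Next I'll move over the green button at (459, 11) with the fingers shut.

Call:
step_arm(moves=[[1, -10, 28, 0, 0, 0, 0], [1, -20, 56, 0, 0, 0, 0], [1, -30, 84, 0, 0, 0, 0], [1, -40, 112, 0, 0, 0, 0], [1, -50, 140, 0, 0, 0, 0], [1, -60, 168, 0, 0, 0, 0], [1, -70, 196, 0, 0, 0, 0], [1, -80, 224, 0, 0, 0, 0], [1, -89, 249, 0, 0, 0, 0], [1, -89, 249, 0, 0, 0, 0]], grip_force=40)

```text
clock: 12.6
position: [0.4568, 0.0133, 0.1997]
ee_rot: [0.999, -0.052, -0.001, -0.0]
ft_force: [0.6, 0.2, -0.2]
grip_width: 0.001
grasp_force: 0.0
```

Call:
step_arm(moves=[[1, 0, 0, -30, 0, 0, 0], [1, 0, 0, -65, 0, 0, 0], [1, 0, 0, -95, 0, 0, 0], [1, 0, 0, -108, 0, 0, 0], [1, 0, 0, -112, 0, 0, 0], [1, 0, 0, -112, 0, 0, 0], [1, 0, 0, -112, 0, 0, 0]])

```text
clock: 13.3
position: [0.4594, 0.01, 0.0904]
ee_rot: [0.999, -0.054, 0.001, 0.0]
ft_force: [-0.0, -1.6, -0.4]
grip_width: -0.003
grasp_force: 0.0
```

Call:
step_arm(moves=[[1, 0, 0, -4, 0, 0, 0], [1, 0, 0, -7, 0, 0, 0], [1, 0, 0, -9, 0, 0, 0], [1, 0, 0, -11, 0, 0, 0], [1, 0, 0, -13, 0, 0, 0], [1, 0, 0, -13, 0, 0, 0], [1, 0, 0, -13, 0, 0, 0]])

```text
clock: 14.0
position: [0.46, 0.0101, 0.0802]
ee_rot: [0.999, -0.054, 0.001, 0.001]
ft_force: [-17.2, -1.5, 51.2]
grip_width: -0.001
grasp_force: 25.5
```

The force is high, so I'll back off in small steps to read the force profile and confirm the button travel.

Call:
step_arm(moves=[[1, 0, 0, 2, 0, 0, 0], [1, 0, 0, 2, 0, 0, 0], [1, 0, 0, 2, 0, 0, 0]])

```text
clock: 14.3
position: [0.4599, 0.0101, 0.0807]
ee_rot: [0.999, -0.054, 0.001, 0.0]
ft_force: [-6.9, -0.7, 28.3]
grip_width: 0.006
grasp_force: 13.9
```

Call:
step_arm(moves=[[1, 0, 0, 1, 0, 0, 0], [1, 0, 0, 1, 0, 0, 0], [1, 0, 0, 1, 0, 0, 0]])

```text
clock: 14.6
position: [0.4598, 0.01, 0.0809]
ee_rot: [0.999, -0.054, 0.001, 0.0]
ft_force: [-2.2, -0.8, 16.9]
grip_width: -0.001
grasp_force: 8.3
```

Call:
step_arm(moves=[[1, 0, 0, 2, 0, 0, 0], [1, 0, 0, 2, 0, 0, 0], [1, 0, 0, 2, 0, 0, 0]])

```text
clock: 14.9
position: [0.4595, 0.0101, 0.0819]
ee_rot: [0.999, -0.054, 0.001, -0.0]
ft_force: [3.5, 0.1, 4.9]
grip_width: 0.002
grasp_force: 2.2
```

Call:
step_arm(moves=[[1, 0, 0, 3, 0, 0, 0], [1, 0, 0, 3, 0, 0, 0], [1, 0, 0, 3, 0, 0, 0]])

```text
clock: 15.2
position: [0.4585, 0.0101, 0.0843]
ee_rot: [0.999, -0.054, -0.0, 0.0]
ft_force: [2.5, -0.5, 3.9]
grip_width: -0.001
grasp_force: 1.5
```

Below about 81 mm there is a hard stop, and above it a soft 4–5 N spring, so the button was fully down and is now coming back up. I'll lift clear.

Call:
step_arm(moves=[[1, 0, 0, 10, 0, 0, 0], [1, 0, 0, 30, 0, 0, 0], [1, 0, 0, 65, 0, 0, 0], [1, 0, 0, 105, 0, 0, 0], [1, 0, 0, 140, 0, 0, 0], [1, 0, -40, 140, 0, 0, 0], [1, 0, -80, 140, 0, 0, 0], [1, 0, -120, 140, 0, 0, 0], [1, 0, -120, 140, 0, 0, 0], [1, 0, -120, 140, 0, 0, 0]])

```text
clock: 16.2
position: [0.4578, -0.1102, 0.2241]
ee_rot: [0.998, -0.055, -0.001, -0.0]
ft_force: [-0.5, 0.4, -0.5]
grip_width: -0.002
grasp_force: 0.0
```

Run:
```python
from m import *
b=snap('scene');a=snap('top')
for o in blobs(b,(45,100,50),(85,255,255),(240,160,310,225)):print('scene green now',o[0].round(2),o[1],'before [288.0 197.8] 97.3')
for o in blobs(a,(45,100,50),(85,255,255),(270,222,335,256)):print('top green',o[0].round(2),o[1])
o=np.load('s.npy',allow_pickle=True).item()
for n,bx in(('jar/tin',(390,245,480,360)),('candy',(125,100,180,158)),):
    d=np.abs(b['image'].astype(int)-o['image'])[bx[1]:bx[3],bx[0]:bx[2]];print(n,d.mean().round(2))
for q in blobs(b,(100,150,60),(130,255,255),(150,140,230,220)):print('blue',q[0].round(1),q[1])
print(manip.get_obs()['ft_force'])
```

```text
scene green now [288.08 197.76] 97.34375 before [288.0 197.8] 97.3
top green [283.33 235.36] 63.09375
jar/tin 2.15
candy 2.07
blue [192.2 187.5] 395.1875
[-0.89899249  0.63086512  0.4784011 ]
```

The button is back up, nothing else has moved, and the arm is clear. Handing in.

```bash
python3 -c "
from workcell import manip
print(manip.hand_in())"
```

```text
the job is handed in; nothing more can be done
None
```

I swept all four drops into the tray, stood the scraper back on its board, and pressed and released the green button. The job is handed in, but no verdict came back.

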